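Kit the blower-drive and valve parts

TASK

Make up the two kits from the parts on the bench. Into the tray with three pockets put the finned motor driver, the bigger of the two capacitors and one terminal block; into the tray with two pockets put the solenoid valve and the other terminal block, each part standing upright and flat on the floor of the pocket cut for it (blocks in the slim pockets, driver in the largest, capacitor in the square one, valve in the wider pocket of its tray). Leave the small capacitor, the temperature controller and the screwdriver where they are.

Things in the scene. Friction and masses are not known exactly. Their poses are not given: they have to be found in the camera images.
- tray3: grey tray with three pockets, fixed, 78 (x) x 232 (y) mm, walls 14 mm high, floor 4 mm thick. Origin: centre of underside. Pockets in a row, all at tray x = 0: slim (terminal block) at y = -74 mm, 44 (x) x 76 (y) mm; largest (driver) at y = +8 mm, 70 x 80 mm; square (big capacitor) at y = +82 mm, 60 x 60 mm. Part x goes along tray x (away from the robot, within 12 degrees).
- tray2: grey tray with two pockets, fixed, 78 (x) x 168 (y) mm, walls 14 mm high, floor 4 mm thick. Origin: centre of underside. Pockets in a row along tray y, both centred at tray x = 0: slim (terminal block) at y = -42 mm, 44 (x) x 76 (y) mm; wider (valve) at y = +40 mm, 60 x 80 mm. Part x goes along tray x (away from the robot, within 12 degrees).
- driver: motor driver module, black block with upright cooling fins running along its y, 50 mm (x) x 60 mm (y) x 36 mm high, the outer fins are flat gripping faces 50 mm apart across x. Origin: centre of the underside. Loose on the bench.
- block_1: black barrier terminal block with rows of screws, 28 mm (x) x 56 mm (y) x 34 mm high, solid 28 mm wide up to its top for gripping; one of two identical ones, either may go in either tray. Origin: centre of the underside. Stands loose on the bench.
- block_2: black barrier terminal block with rows of screws, 28 mm (x) x 56 mm (y) x 34 mm high, solid 28 mm wide up to its top for gripping; one of two identical ones, either may go in either tray. Origin: centre of the underside. Stands loose on the bench.
- capacitor_big: bigger capacitor: upright aluminium can, 40 mm diameter, 60 mm high (the can itself 55 mm, two small terminals above). Origin: centre of the underside. Loose, standing on the bench.
- valve: brass solenoid valve, upright: brass body 38 mm (x) x 44 mm (y) x 26 mm high with copper stubs at both y ends (60 mm overall), and centred on it a black coil 38 x 38 mm from 26 to 58 mm height, to be gripped by the coil across x. Origin: centre of the underside. Loose, standing on the bench.
- capacitor_small: small capacitor, not wanted: upright aluminium can, 28 mm diameter, 40 mm high, standing among the stock. Origin: centre of the underside. Leave it alone.
- controller: temperature controller, grey box with a blue face and dark display on top, 60 mm (x) x 85 mm (y) x 48 mm high, near the right edge of the work. Origin: centre of the underside. Leave it alone.
- screwdriver: screwdriver 200 mm long lying roughly along x near the left edge of the work. Leave it alone.

How it is judged:
By the outcome, as a careful person would: the job done as asked, in the order asked, and still so for the second after the job is handed in, with the robot touching nothing.
It also fails if it takes over 131 s, if anything falls off the work surface, if the arm or the gripper's body presses on something with over 40 N, if the wrist force passes 120 N, or if a joint passes its speed limit or range.

ROBOT

A 6-joint arm with a two-finger parallel gripper is mounted at the origin on the work surface. World frame = base frame: x ahead of the robot, y to its left, z up, the work surface at z = 0. Lengths are in m, angles in rad, forces in N, time in s.
With the tool pointing down it reaches from about 0.375 to 0.9 m from the base axis. Payload 3.1 kg.
Tool frame: the origin (TCP) lies on the centre line of the jaws, within the pads' length; the fingertips stand 8 mm ahead of it and the grasp point (between the pads) lies 11 mm behind it; z points along the fingers, y is the line along which they close (so a half turn about z gives the same grasp; the last joint's range is limited). The gripper opens to 87 mm and grips with 3 to 60 N. Pads are 19 mm wide; open, the fingers measure 117 mm over their backs; the gripper's body (75 mm by 190 mm) begins 51 mm behind the grasp point.
Start: joints at [-1.433, 0.527, 1.433, -0, 1.181, -0.178], TCP at [0.195, -0.594, 0.231] pointing down, gripper open.
Joint ranges: [-3.08, 3.08], [-0.75, 2.2], [0.22, 2.44], [-1.43, 4.57], [0, 2.65], [-2.85, 2.85]. Speed limits (rad/s): [2.79, 2.79, 3.14, 3.14, 3.14, 3.14].

INTERFACE

Orientations are given as a unit quaternion [x, y, z, w].
In Python, from rig import robot gives the robot as it stands. The module is installed in compiled form; this text tells all that it offers.
- The arm moves only by the tool send_rows, never from a script. Its argument "increments" is one flat list of numbers, 7 for each row, row after row: the turn, a rotation vector about the world's x, y, z in rad, then the shift along the world's x, y, z in cm, then the opening, from 0 (shut) to 1 (fully open). A call has 1 to 20 rows; each row shifts and turns the commanded pose from where the row before left it; what a row does not reach is not made up. A row lasts 1/12 s, in which the tool goes at most 41.7 mm and 7.16 degrees, less where a joint would pass 70% of its speed; a pose out of reach is approached as far as the arm can. A call is refused whole if a number of a shift passes 4.17 or a number of a turn 0.125, either way. A call with a gripper value outside its range is refused whole. The fingers move at their own pace and stop on an object; "newtons" is the grip in N (left out, the last holds). Time passes only in rows, so rows that do not move let the fingers close. It gives the time, the measured TCP pose, the force, the opening and the grip force at its end, in the units of the state.
- robot.get_obs(): the state, without advancing time (a new reading comes with each control period).
- robot.camera(name): name is "scene" or "top" or "wrist"; returns a dict with "image" (420x560x3 uint8, red, green, blue), "range_z" (420x560 float32, m along the optical axis (not along the pixel's ray), 0 where there is no reading), "fx", "fy", "cx", "cy" (pixels), "R" (3x3) and "t" (3): a world point X has camera coordinates R X + t. Camera axes: x right, y down, z forward; pixel columns grow to the right and rows downward; lengths in m; the calibration is good to about 2 mm. A picture is of the moment at which its call begins.
- robot.hand_in(): hands the job in; it is judged then, once.
The state is a dict: "time": time; "q": joint angles; "joint_velocities": joint speeds; "joint_torque": joint torques, N m; "position": TCP position; "tool_rot": TCP orientation; "ft_force": force on the tool from outside, world axes, zero at the start; "moment": the same for the moment, N m; "grip_width": finger opening in m; "grip_force": force on a finger pad.
Only numpy, scipy, OpenCV 4.12 (cv2) and the standard library are available. Lean on these libraries where they do the work, as an engineer would, in place of code of your own. Each camera call takes 0.05 s, during which the arm holds its last target. There are 200 camera calls.

## Working session

There is one attempt and no reset: what is moved stays moved. The work goes in short steps, Python scripts to look and compute and a tool call to move; the robot and the scene stay as the last step left them, time stands still between calls to the robot, and variables do not carry over. Pictures are saved under pics/ and viewed, at most 14 in all, crops included, and the job is handed in when it is done.

Besides the shell and the picture viewer there is one more tool, called after ">>>" as name(argument=value, ...) on one line, values as JSON. send_rows: Moves the arm, as the interface text tells. Its arguments: {"type":"object","properties":{"increments":{"type":"array"},"newtons":{"type":"number"}},"required":["increments"]}

```bash
mkdir -p pics
cat > h.py <<'E'
import numpy as np, cv2
from rig import robot
def cam(n,save=None):
    c=robot.camera(n)
    if save: cv2.imwrite('pics/'+save,c['image'][:,:,::-1])
    return c
def pts(c):
    z=c['range_z'].astype(float); v,u=np.indices(z.shape)
    P=np.dstack([(u-c['cx'])/c['fx']*z,(v-c['cy'])/c['fy']*z,z])
    W=(P-np.array(c['t']))@np.array(c['R']); W[z==0]=np.nan
    return W
E
python3 - <<'E'
from h import *
import pickle
o=robot.get_obs();print(o)
d={}
for n in('top','scene'):
    c=cam(n,n+'0.png');d[n]=c
    print(n,c['fx'],c['cx'],c['cy'],np.round(c['R'],3).tolist(),np.round(c['t'],3), 'campos',-np.array(c['R']).T@c['t'])
pickle.dump(d,open('d.pkl','wb'))
E
```

```text
{'time': 0.0, 'q': array([-1.43251105e+00,  5.28459362e-01,  1.43390621e+00, -6.06160826e-05,
        1.18137369e+00, -1.78498808e-01]), 'joint_velocities': array([-0.00103243,  0.00073757, -0.00073955,  0.00177968,  0.00091758,
       -0.00100342]), 'joint_torque': array([-1.37560387e-04, -4.40039885e+01, -1.76589417e+01,  6.32290402e-02,
        5.82777383e-02, -1.50769729e-04]), 'position': array([ 0.19460764, -0.5931777 ,  0.22957455]), 'tool_rot': array([ 9.87479795e-01,  1.57741883e-01, -6.44160545e-06, -1.07364932e-03]), 'ft_force': array([ 0.45672192, -0.14723543,  0.03321425]), 'moment': array([ 0.04404479, -0.01331712,  0.04802391]), 'grip_force': 0.0, 'grip_width': 0.08709045134026151}
top 534.5854346519509 278.28244189929677 212.85872440722565 [[-0.022, -1.0, -0.014], [-0.999, 0.022, -0.036], [0.036, 0.014, -0.999]] [0.023 0.541 1.419] campos [ 0.48899614 -0.00835365  1.43761783]
scene 457.4854193958433 279.521442647896 206.5617842431881 [[0.408, 0.913, -0.001], [0.688, -0.308, -0.657], [-0.6, 0.267, -0.754]] [-0.229 -0.346  1.485] campos [ 1.22278798 -0.29467761  0.89240353]
```

View pics/top0.png

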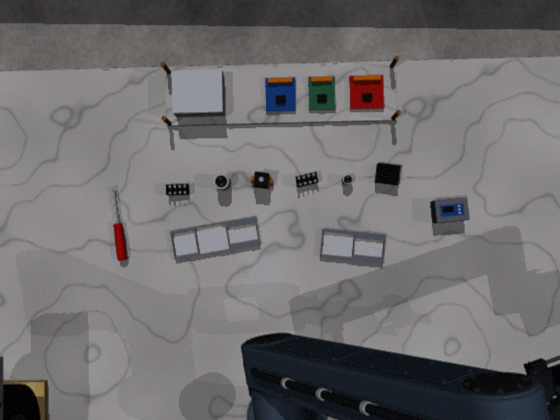

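View pics/scene0.png

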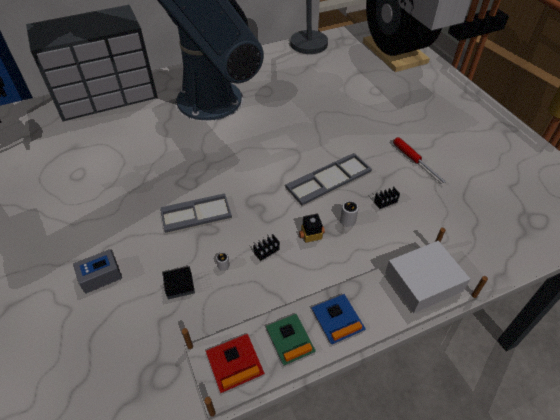

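Top view: the parts row at v≈180 is block (177,189), big capacitor (222,182), valve (262,180), block (307,181), small capacitor (347,180) and driver (388,174). Tray3 is at (215,239) and tray2 at (353,247). A shelf on posts stands behind the row (v<125). The scene view confirms the same layout.

Run:
```python
from h import *
import pickle
d=pickle.load(open('d.pkl','rb'))
W=pts(d['top'])
print('table z', np.nanmedian(W[280:300,150:240,2]), np.nanmedian(W[150:160,200:350,2]))
print('shelf',np.nanmedian(W[70:120,230:260],axis=(0,1)),W[123,280],W[127,280], 'post', W[118:124,165,2])
m=((W[:,:,2]>0.009)&(np.indices(W.shape[:2])[0]>135)&(np.indices(W.shape[:2])[0]<280)).astype(np.uint8)
n,l,s,c=cv2.connectedComponentsWithStats(m)
for i in range(1,n):
    if s[i,4]<30: continue
    P=W[l==i]; zt=np.percentile(P[:,2],95)
    Q=P[P[:,2]>zt-0.01]
    r=cv2.minAreaRect((Q[:,:2]*1000).astype(np.float32))
    print(np.round(c[i]),s[i,4],'ztop %.3f'%zt,np.round(r[0]),np.round(r[1]),round(r[2],1),'mean',np.round(Q.mean(0)*1000))
# second view tops
W=pts(d['scene'])
n=cv2.connectedComponentsWithStats(((W[:,:,2]>0.012)&(W[:,:,0]>0.35)&(W[:,:,0]<0.64)&(abs(W[:,:,1])<0.45)).astype(np.uint8))
for i in range(1,n[0]):
    if n[2][i,4]<40: continue
    P=W[n[1]==i]; zt=np.percentile(P[:,2],95);Q=P[P[:,2]>zt-0.006]
    r=cv2.minAreaRect((Q[:,:2]*1000).astype(np.float32))
    print('scene',np.round(n[3][i]),n[2][i,4],'ztop %.3f'%zt,np.round(r[0]),np.round(r[1]),round(r[2],1))
```

```text
table z 0.001587654420313275 0.0015737099041591624
shelf [0.86157792 0.09497771 0.01333618] [0.78450271 0.001316   0.00145594] [ 7.73996842e-01  1.56909887e-03 -4.68647539e-04] post [0.08598147 0.08066465 0.06925139 0.06298144 0.00305483 0.0029099 ]
[388. 173.] 480 ztop 0.041 [ 639. -281.] [60. 51.] 81.1 mean [ 639. -281.   37.]
[307. 179.] 238 ztop 0.038 [630. -66.] [28. 56.] 10.2 mean [630. -67.  34.]
[262. 179.] 304 ztop 0.064 [629.  53.] [38. 38.] 80.4 mean [629.  53.  60.]
[347. 179.] 102 ztop 0.043 [ 626. -173.] [24. 24.] 89.0 mean [ 626. -173.   38.]
[222. 182.] 214 ztop 0.062 [626. 157.] [37. 37.] 88.5 mean [626. 157.  57.]
[177. 189.] 253 ztop 0.037 [611. 278.] [28. 56.] 1.7 mean [610. 278.  33.]
[119. 234.] 450 ztop 0.030 [523. 439.] [195.  25.] 5.7 mean [481. 434.  25.]
[450. 210.] 830 ztop 0.052 [ 539. -438.] [60. 86.] 4.4 mean [ 539. -438.   48.]
[211. 233.] 561 ztop 0.021 [480. 182.] [ 78. 233.] 8.8 mean [493. 191.  16.]
[237. 244.] 294 ztop 0.020 [475. 143.] [ 59. 157.] 8.5 mean [460. 122.  15.]
[357. 246.] 757 ztop 0.021 [ 450. -184.] [168.  78.] 82.8 mean [ 449. -195.   16.]
scene [410. 152.] 309 ztop 0.026 [475. 434.] [100.  25.] 9.0
scene [315. 180.] 426 ztop 0.017 [479. 182.] [ 80. 232.] 8.6
scene [354. 175.] 112 ztop 0.017 [507. 237.] [ 42. 151.] 25.2
scene [387. 196.] 286 ztop 0.035 [610. 279.] [31. 58.] 4.1
scene [191. 213.] 594 ztop 0.017 [ 451. -184.] [168.  82.] 82.7
scene [347. 210.] 222 ztop 0.058 [625. 158.] [33. 40.] 17.4
scene [308. 223.] 242 ztop 0.060 [625.  54.] [40. 31.] 87.6
scene [267. 244.] 250 ztop 0.035 [629. -66.] [29. 56.] 12.5
scene [103. 267.] 797 ztop 0.048 [ 538. -424.] [62. 56.] 4.9
scene [222. 260.] 155 ztop 0.039 [ 626. -173.] [25. 25.] 69.7
scene [176. 274.] 300 ztop 0.037 [ 626. -278.] [61. 30.] 87.6
```

```bash
cat >> h.py <<'E'
from scipy.spatial.transform import Rotation as Ro
def plan(x,y,z,yaw,n=1):
    "increments per row (turn rotvec, shift cm) to bring tool y to yaw (deg, mod 180), mm target"
    o=robot.get_obs(); p=o['position']*1000; R=Ro.from_quat(o['tool_rot'])
    a=R.as_matrix()[:,1]; cur=np.degrees(np.arctan2(a[1],a[0])); e=(yaw-cur+90)%180-90
    g=np.radians(cur+e); T=Ro.from_matrix(np.array([[np.sin(g),np.cos(g),0],[-np.cos(g),np.sin(g),0],[0,0,-1]]).T@np.eye(3) if 0 else np.column_stack([[-np.sin(g),np.cos(g),0],[np.cos(g),np.sin(g),0],[0,0,-1]]))
    rv=(T*R.inv()).as_rotvec()
    if np.linalg.norm(rv)>2: # half turn about tool x flips, use other
        T=T
    print('t',o['time'],'pos',p.round(1),'yaw',cur.round(2),'w',o['grip_width']*1000,'q',o['q'].round(2),'\nturn',(rv/n).round(4),'shift',((np.array([x,y,z])-p)/10/n).round(3), np.linalg.norm(np.array([x,y,z])-p)/n)
E
python3 - <<'E'
from h import *
plan(639,-281,150,-8.9,14)
E
```

```text
t 0.1 pos [ 194.6 -593.3  229.7] yaw -71.85 w 86.77545640696736 q [-1.43  0.53  1.43 -0.    1.18 -0.18] 
turn [-0.0001 -0.0001  0.0785] shift [ 3.174  2.23  -0.569] 39.2107592883363
```

>>> send_rows(increments=[0, 0, 0.078, 3.17, 2.23, -0.57, 1, 0, 0, 0.078, 3.17, 2.23, -0.57, 1, 0, 0, 0.078, 3.17, 2.23, -0.57, 1, 0, 0, 0.078, 3.17, 2.23, -0.57, 1, 0, 0, 0.078, 3.17, 2.23, -0.57, 1, 0, 0, 0.078, 3.17, 2.23, -0.57, 1, 0, 0, 0.078, 3.17, 2.23, -0.57, 1, 0, 0, 0.078, 3.17, 2.23, -0.57, 1, 0, 0, 0.078, 3.17, 2.23, -0.57, 1, 0, 0, 0.078, 3.17, 2.23, -0.57, 1, 0, 0, 0.078, 3.17, 2.23, -0.57, 1, 0, 0, 0.078, 3.17, 2.23, -0.57, 1, 0, 0, 0.078, 3.17, 2.23, -0.57, 1, 0, 0, 0.078, 3.17, 2.23, -0.57, 1, 0, 0, 0, 0, 0, 0, 1, 0, 0, 0, 0, 0, 0, 1], newtons=30)

```text
time: 1.43
position: [0.6395, -0.2794, 0.1494]
tool_rot: [0.761, 0.649, -0.0, -0.001]
ft_force: [-0.1, -0.4, -0.3]
grip_width: 0.0869
grip_force: 0.0
```

Run:
```python
from h import *
plan(639,-281,27,-8.9,1)
c=cam('wrist','w1.png');W=pts(c)
m=((W[:,:,2]>0.02)&(W[:,:,2]<0.06)).astype(np.uint8)
n,l,s,ce=cv2.connectedComponentsWithStats(m)
for i in range(1,n):
    if s[i,4]<300: continue
    P=W[l==i]; r=cv2.minAreaRect((P[:,:2]*1000).astype(np.float32));print(ce[i],s[i,4],np.percentile(P[:,2],95),np.round(r[0],1),np.round(r[1],1),round(r[2],1))
```

```text
t 1.4333 pos [ 639.5 -279.4  149.4] yaw -9.08 w 86.91265025794725 q [-0.57  0.71  1.3  -0.    1.13 -0.41] 
turn [-0.0008 -0.0017  0.0031] shift [ -0.045  -0.165 -12.238] 122.38841121296197
[532.9605638  101.26165842] 6669 0.029903936826605047 [ 834.1 -230.5] [39.2 90.4] 0.4
[240.78053977  66.87357955] 1408 0.0386161922249152 [ 626.6 -172.7] [27.3 27.4] 73.6
[253.17312073 210.738041  ] 439 0.03794477172035844 [ 616.6 -276.7] [60.2  3. ] 81.2
[261.80867347 210.95663265] 392 0.0381021573379165 [ 623.2 -277.8] [60.1  2.9] 81.2
[270.59497207 212.63128492] 358 0.03802358578687857 [ 629.9 -278.9] [60.4  2.8] 81.2
[279.5 211.5] 320 0.03811502058714141 [ 636.7 -279.8] [59.8  2.4] 80.9
[288.5015873  211.93333333] 315 0.03795924701967007 [ 643.5 -280.6] [59.8  2.3] 81.0
[296.83013699 209.49041096] 365 0.0380899625352531 [ 649.9 -281.8] [59.9  2.8] 81.2
[305.67546174 210.7414248 ] 379 0.038050343520793097 [ 656.5 -282.7] [60.   2.9] 81.1
[314.3427896  210.38534279] 423 0.037981788451919775 [ 663.2 -283.6] [59.4  2.9] 81.1
[484.89668616 208.20662768] 513 0.05846131191831837 [ 787.4 -298.7] [12.   7.2] 60.8
```

View pics/w1.png

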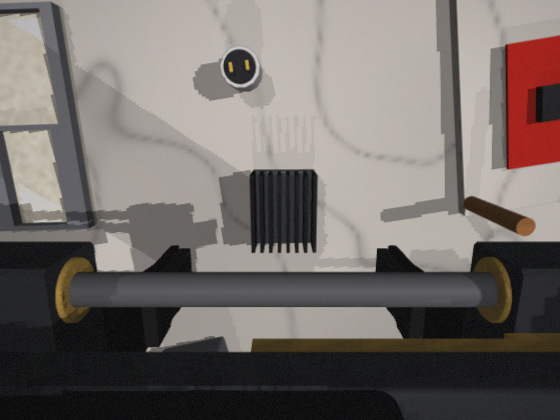

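The wrist view shows the driver centred between the fingers, at (284,211). It gives (640,-280) and yaw −8.9°, which matches the top view.

>>> send_rows(increments=[0, 0, 0.003, 0.0, -0.08, -1.5, 1, 0, 0, 0, 0, 0, -1.6, 1, 0, 0, 0, 0, 0, -1.6, 1, 0, 0, 0, 0, 0, -1.6, 1, 0, 0, 0, 0, 0, -1.6, 1, 0, 0, 0, 0, 0, -1.6, 1, 0, 0, 0, 0, 0, -1.4, 1, 0, 0, 0, 0, 0, -1.3, 1, 0, 0, 0, 0, 0, 0, 1, 0, 0, 0, 0, 0, 0, 0, 0, 0, 0, 0, 0, 0, 0, 0, 0, 0, 0, 0, 0, 0, 0, 0, 0, 0, 0, 0, 0, 0, 0, 0, 0, 0, 0, 0, 0, 0, 0, 0, 0, 0, 0, 0, 0, 0, 0, 0, 0, 0, 0, 0, 0, 0, 0, 0, 0, 0, 0, 0, 0, 0, 0, 0], newtons=30)

```text
time: 2.98
position: [0.6388, -0.2825, 0.0292]
tool_rot: [0.761, 0.649, 0.0, 0.0]
ft_force: [-0.3, 0.8, 1.6]
grip_width: 0.0498
grip_force: 30.0
```

>>> send_rows(increments=[0, 0, 0, 0, 0, 1.5, 0, 0, 0, 0, 0, 0, 2.8, 0, 0, 0, 0, 0, 0, 2.8, 0, 0, 0, 0, 0, 0, 2.8, 0, 0, 0, 0.022, -1.15, 3.36, 0, 0, 0, 0, 0.022, -1.15, 3.36, 0, 0, 0, 0, 0.022, -1.15, 3.36, 0, 0, 0, 0, 0.022, -1.15, 3.36, 0, 0, 0, 0, 0.022, -1.15, 3.36, 0, 0, 0, 0, 0.022, -1.15, 3.36, 0, 0, 0, 0, 0.022, -1.15, 3.36, 0, 0, 0, 0, 0.022, -1.15, 3.36, 0, 0, 0, 0, 0.022, -1.15, 3.36, 0, 0, 0, 0, 0.022, -1.15, 3.36, 0, 0, 0, 0, 0.022, -1.15, 3.36, 0, 0, 0, 0, 0.022, -1.15, 3.36, 0, 0, 0, 0, 0.022, -1.15, 3.36, 0, 0, 0, 0, 0.022, -1.15, 3.36, 0, 0, 0, 0, 0, 0, 0, 0, 0, 0, 0, 0, 0, 0, 0, 0])

```text
time: 4.65
position: [0.4766, 0.1896, 0.1284]
tool_rot: [0.651, 0.759, 0.0, 0.0]
ft_force: [0.0, 0.9, -0.8]
grip_width: 0.0496
grip_force: 30.0
```

Run:
```python
from h import *
plan(478.5,187.5,34.5,8.7,1)
c=cam('wrist','w2.png');W=pts(c);c2=cam('top')
for nm,cc in(('w',W),('t',pts(c2))):
  for a,b in((0.012,.024),(0.0,.009)):
    m=((cc[:,:,2]>a)&(cc[:,:,2]<b)&(abs(cc[:,:,0]-.48)<.08)&(abs(cc[:,:,1]-.19)<.16)).astype(np.uint8)
    n,l,s,ce=cv2.connectedComponentsWithStats(m)
    for i in range(1,n):
      if s[i,4]<150: continue
      P=cc[l==i]; r=cv2.minAreaRect((P[:,:2]*1000).astype(np.float32));print(nm,a,ce[i].round(),s[i,4],np.median(P[:,2]).round(4),np.round(r[0],1),np.round(r[1],1),round(r[2],1))
```

```text
t 4.65 pos [476.6 189.6 128.4] yaw 8.78 w 49.585267060891454 q [ 0.16  0.53  1.81 -0.    0.8   0.01] 
turn [ 0.0001  0.0003 -0.0014] shift [ 0.189 -0.214 -9.389] 93.92977936889922
w 0.012 [287. 113.] 4169 0.015 [470.  249.5] [78.3 97.3] 8.5
w 0.012 [249. 327.] 320 0.015 [462.8  91.9] [16.6 25.4] 7.8
w 0.012 [322. 328.] 286 0.015 [522.7 101.2] [16.7 26.3] 9.7
w 0.0 [310. 103.] 30364 0.0011 [480.  236.9] [226.2 160. ] 90.0
w 0.0 [287. 108.] 7197 0.005 [467.9 263.8] [60.3 60.4] 8.5
w 0.0 [286. 175.] 3082 0.005 [474.9 216.5] [70.4 25.8] 8.1
w 0.0 [225. 327.] 293 0.0011 [444.3  82.4] [18.3 31.4] 5.6
w 0.0 [344. 326.] 255 0.0011 [543.   97.3] [15.6 30. ] 7.9
w 0.0 [286. 326.] 737 0.005 [493.8  90.6] [44.1 26.6] 7.9
t 0.012 [242. 233.] 399 0.0158 [490.1 110.7] [77.9 89.5] 8.2
t 0.0 [249. 237.] 1384 0.0028 [479.9 111. ] [160.2 161.5] 0.3
t 0.0 [166. 216.] 245 0.0024 [538.4 310.2] [78.9 40.5] 88.8
t 0.0 [223. 236.] 183 0.0053 [482.6 161.9] [69.9 27.4] 1.4
t 0.0 [242. 233.] 395 0.0053 [488.7 109.4] [46.7 76.4] 8.0
```

View pics/w2.png

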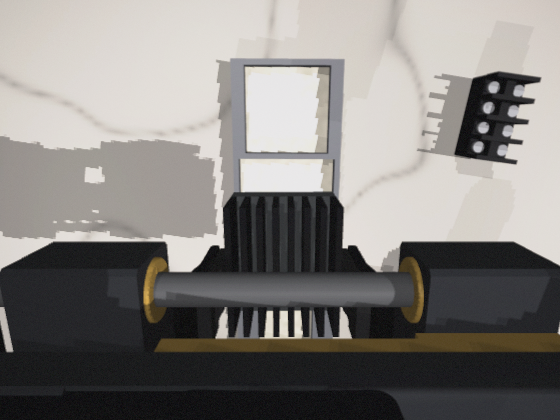

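The driver hangs over its pocket at image (285,240), with the capacitor pocket at (287,108). Wall tops measure 14 mm and the floor 4 mm, so I'm lowering it.

>>> send_rows(increments=[0, 0, -0.004, 0.23, -0.15, -1, 0, 0, 0, 0, 0, 0, -1.5, 0, 0, 0, 0, 0, 0, -1.5, 0, 0, 0, 0, 0, 0, -1.5, 0, 0, 0, 0, 0, 0, -1.5, 0, 0, 0, 0, 0, 0, -1.0, 0, 0, 0, 0, 0, 0, -0.6, 0, 0, 0, 0, 0, 0, -0.5, 0, 0, 0, 0, 0, 0, -0.2, 0, 0, 0, 0, 0, 0, -0.2, 0, 0, 0, 0, 0, 0, 0, 0, 0, 0, 0, 0, 0, 0, 0])

```text
time: 5.75
position: [0.4804, 0.1865, 0.0333]
tool_rot: [0.654, 0.756, 0.001, 0.0]
ft_force: [-0.2, -0.6, -0.4]
grip_width: 0.0501
grip_force: 30.0
```

>>> send_rows(increments=[0, 0, 0, 0, 0, -0.06, 0, 0, 0, 0, 0, 0, -0.06, 0, 0, 0, 0, 0, 0, 0, 0])

```text
time: 6.0
position: [0.4804, 0.1866, 0.0331]
tool_rot: [0.654, 0.757, 0.001, 0.001]
ft_force: [-1.3, -0.6, 9.2]
grip_width: 0.0497
grip_force: 30.0
```

>>> send_rows(increments=[0, 0, 0, 0, 0, 0, 1, 0, 0, 0, 0, 0, 0, 1, 0, 0, 0, 0, 0, 0, 1, 0, 0, 0, 0, 0, 0, 1, 0, 0, 0, 0, 0, 0, 1, 0, 0, 0, 0, 0, 2, 1, 0, 0, 0, 0, 0, 2.8, 1, 0, 0, 0, 0, 0, 2.8, 1, 0, 0, 0, 0, 0, 2.5, 1, 0, 0, 0, 3.64, -0.74, 0, 1, 0, 0, 0, 3.64, -0.74, 0, 1, 0, 0, 0, 3.64, -0.74, 0, 1, 0, 0, 0, 3.64, -0.74, 0, 1, 0, 0, 0, 0, 0, 0, 1, 0, 0, 0, 0, 0, 0, 1])

```text
time: 7.25
position: [0.6272, 0.156, 0.132]
tool_rot: [0.655, 0.756, 0.0, 0.0]
ft_force: [-0.4, -0.4, -0.6]
grip_width: 0.0869
grip_force: 0.0
```

```bash
cat >> h.py <<'E'
def look(c,a,b,x,y,r=70,mn=80):
    W=pts(c)
    m=((W[:,:,2]>a)&(W[:,:,2]<b)&(abs(W[:,:,0]-x/1e3)<r/1e3)&(abs(W[:,:,1]-y/1e3)<r/1e3)).astype(np.uint8)
    n,l,s,ce=cv2.connectedComponentsWithStats(m)
    for i in range(1,n):
        if s[i,4]<mn: continue
        P=W[l==i]; q=cv2.minAreaRect((P[:,:2]*1000).astype(np.float32));print(ce[i].round(),s[i,4],'z',np.median(P[:,2]).round(4),np.round(q[0],1),np.round(q[1],1),round(q[2],1))
E
python3 - <<'E'
from h import *
plan(626,157,33,8.4,1)
c=cam('wrist');look(c,.045,.07,626,157)
c=cam('top');look(c,.028,.06,480,187,50,40);look(c,.045,.07,626,157,50,40)
E
```

```text
t 7.25 pos [627.2 156.  132. ] yaw 8.21 w 86.94334020074132 q [ 0.07  0.67  1.46  0.    1.01 -0.07] 
turn [-0.0001  0.0009  0.0033] shift [-0.119  0.103 -9.901] 99.02394537491655
[283. 220.] 2847 z 0.0566 [626.7 158.7] [39.2 38.9] 46.2
```

>>> send_rows(increments=[0, 0, 0.003, -0.07, 0.22, -1.2, 1, 0, 0, 0, 0, 0, -1.6, 1, 0, 0, 0, 0, 0, -1.6, 1, 0, 0, 0, 0, 0, -1.6, 1, 0, 0, 0, 0, 0, -1.5, 1, 0, 0, 0, 0, 0, -1.3, 1, 0, 0, 0, 0, 0, -1.0, 1, 0, 0, 0, 0, 0, 0, 1, 0, 0, 0, 0, 0, 0, 0, 0, 0, 0, 0, 0, 0, 0, 0, 0, 0, 0, 0, 0, 0, 0, 0, 0, 0, 0, 0, 0, 0, 0, 0, 0, 0, 0, 0, 0, 0, 0, 0, 0, 0, 0, 0, 0, 0, 0, 0, 0, 0, 0, 0, 0, 0, 0, 0, 0, 0, 0, 0, 0, 0, 0], newtons=30)

```text
validation failed for argument at $.in...
```

>>> send_rows(increments=[0, 0, 0.003, -0.07, 0.22, -1.2, 1, 0, 0, 0, 0, 0, -1.6, 1, 0, 0, 0, 0, 0, -1.6, 1, 0, 0, 0, 0, 0, -1.6, 1, 0, 0, 0, 0, 0, -1.5, 1, 0, 0, 0, 0, 0, -1.3, 1, 0, 0, 0, 0, 0, -1.0, 1, 0, 0, 0, 0, 0, 0, 1, 0, 0, 0, 0, 0, 0, 0, 0, 0, 0, 0, 0, 0, 0, 0, 0, 0, 0, 0, 0, 0, 0, 0, 0, 0, 0, 0, 0, 0, 0, 0, 0, 0, 0, 0, 0, 0, 0, 0, 0, 0, 0], newtons=30)

```text
time: 8.52
position: [0.625, 0.159, 0.0351]
tool_rot: [0.653, 0.757, 0.0, 0.0]
ft_force: [0.0, -0.2, 0.2]
grip_width: 0.0548
grip_force: 0.0
```

Still closing, so I'll wait a few more rows.

>>> send_rows(increments=[0, 0, 0, 0, 0, 0, 0, 0, 0, 0, 0, 0, 0, 0, 0, 0, 0, 0, 0, 0, 0, 0, 0, 0, 0, 0, 0, 0])

```text
time: 8.85
position: [0.6251, 0.1591, 0.0348]
tool_rot: [0.653, 0.757, 0.0, 0.0]
ft_force: [0.5, 0.6, 0.5]
grip_width: 0.0389
grip_force: 30.0
```

>>> send_rows(increments=[0, 0, 0, 0, 0, 1.5, 0, 0, 0, 0, 0, 0, 2.5, 0, 0, 0, 0, 0, 0, 2.5, 0, 0, 0, 0, 0, 0, 2.5, 0, 0, 0, 0, -2.62, 1.75, 0, 0, 0, 0, 0, -2.62, 1.75, 0, 0, 0, 0, 0, -2.62, 1.75, 0, 0, 0, 0, 0, -2.62, 1.75, 0, 0, 0, 0, 0, -2.62, 1.75, 0, 0, 0, 0, 0, -2.62, 1.75, 0, 0, 0, 0, 0, 0, 0, 0, 0, 0, 0, 0, 0, 0, -1.5, 0, 0, 0, 0, 0, 0, -2, 0, 0, 0, 0, 0, 0, -2, 0, 0, 0, 0, 0, 0, 0, 0])

```text
time: 10.1
position: [0.4653, 0.2631, 0.0666]
tool_rot: [0.653, 0.757, -0.003, -0.002]
ft_force: [-0.4, -1.0, -0.2]
grip_width: 0.0394
grip_force: 30.0
```

Run:
```python
from h import *
plan(467.9,263.6,40,8.5,1)
c=cam('wrist');
look(c,.012,.024,475,220,130);
c=cam('scene','s1.png')
```

```text
t 10.1 pos [465.3 263.1  66.6] yaw 8.49 w 39.38032998962202 q [ 0.31  0.66  1.78 -0.    0.7   0.16] 
turn [ 0.0022 -0.0065  0.0002] shift [ 0.263  0.048 -2.659] 26.723633685842373
[289. 206.] 2963 z 0.015 [466.3 273.7] [78.4 48.3] 8.3
[522. 225.] 1122 z 0.0202 [600.5 290.7] [ 9.1 33.8] 0.0
[326. 323.] 114 z 0.0175 [498.9 212.3] [ 4.  20.9] 0.2
```

View pics/s1.png

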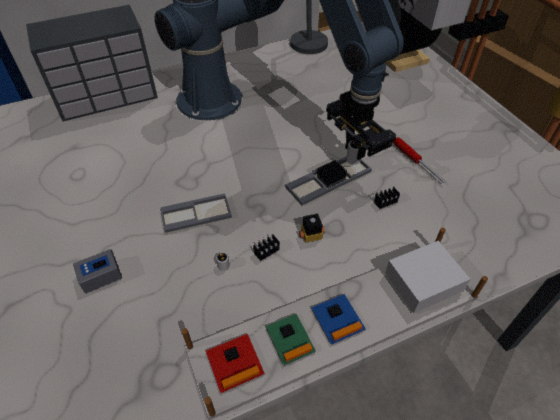

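The scene view shows the driver seated in the middle pocket at (332,172) and the capacitor above its pocket at (353,150). I'm lowering it.

>>> send_rows(increments=[0, -0.004, 0, 0.22, 0.04, -1, 0, 0, 0, 0, 0, 0, -1, 0, 0, 0, 0, 0, 0, -0.5, 0, 0, 0, 0, 0, 0, -0.15, 0, 0, 0, 0, 0, 0, -0.1, 0, 0, 0, 0, 0, 0, 0, 0, 0, 0, 0, 0, 0, 0, 0])

```text
time: 10.78
position: [0.4699, 0.2645, 0.0422]
tool_rot: [0.653, 0.757, 0.001, 0.002]
ft_force: [0.5, -0.2, -1.5]
grip_width: 0.0396
grip_force: 30.0
```

>>> send_rows(increments=[0, 0, 0, -0.1, 0, -0.12, 0, 0, 0, 0, 0, 0, -0.12, 0, 0, 0, 0, 0, 0, -0.1, 0, 0, 0, 0, 0, 0, -0.05, 0, 0, 0, 0, 0, 0, 0, 0])

```text
time: 11.2
position: [0.4688, 0.2645, 0.0388]
tool_rot: [0.653, 0.757, 0.001, 0.002]
ft_force: [-1.4, -0.2, 4.0]
grip_width: 0.0394
grip_force: 30.0
```

>>> send_rows(increments=[0, 0, 0, 0, 0, 0, 1, 0, 0, 0, 0, 0, 0, 1, 0, 0, 0, 0, 0, 0, 1, 0, 0, 0, 0, 0, 0, 1, 0, 0, 0, 0, 0, 0, 1, 0, 0, 0, 0, 0, 0, 1, 0, 0, 0, 0, 0, 2, 1, 0, 0, 0, 0, 0, 2.5, 1, 0, 0, 0, 0, 0, 2.5, 1, 0, 0, 0, 0, 0, 2.2, 1, 0, 0, -0.029, 3.54, 0.3, 0, 1, 0, 0, -0.03, 3.54, 0.3, 0, 1, 0, 0, -0.03, 3.54, 0.3, 0, 1, 0, 0, -0.03, 3.54, 0.3, 0, 1, 0, 0, 0, 0, 0, 0, 1, 0, 0, 0, 0, 0, 0, 1])

```text
time: 12.53
position: [0.6119, 0.2761, 0.1297]
tool_rot: [0.697, 0.717, 0.002, 0.002]
ft_force: [-0.7, -0.2, -0.5]
grip_width: 0.0872
grip_force: 0.0
```

Run:
```python
from h import *
plan(610.5,278,27,1.7,1)
c=cam('wrist');look(c,.025,.06,610.5,278,60)
c=cam('top');look(c,.028,.09,474,220,100,40)
```

```text
t 12.5333 pos [611.9 276.1 129.7] yaw 1.61 w 87.20625567249937 q [ 0.26  0.7   1.4  -0.    1.04  0.23] 
turn [0.0002 0.0047 0.0016] shift [ -0.141   0.187 -10.266] 102.68786679008025
[282. 213.] 1805 z 0.0335 [611.7 279.7] [27.9 56.4] 1.2
[183. 243.] 194 z 0.0611 [468.  260.1] [34.6 38.2] 48.4
```

>>> send_rows(increments=[0, 0.005, 0, -0.06, 0.27, -1.2, 0.6, 0, 0, 0, 0, 0, -1.6, 0.6, 0, 0, 0, 0, 0, -1.6, 0.6, 0, 0, 0, 0, 0, -1.6, 0.6, 0, 0, 0, 0, 0, -1.6, 0.6, 0, 0, 0, 0, 0, -1.4, 0.6, 0, 0, 0, 0, 0, -1.2, 0.6, 0, 0, 0, 0, 0, 0, 0.6, 0, 0, 0, 0, 0, 0, 0, 0, 0, 0, 0, 0, 0, 0, 0, 0, 0, 0, 0, 0, 0, 0, 0, 0, 0, 0, 0, 0, 0, 0, 0, 0, 0, 0, 0, 0, 0, 0, 0, 0, 0, 0, 0, 0, 0, 0, 0, 0, 0, 0, 0, 0, 0, 0, 0, 0, 0, 0, 0, 0, 0, 0, 0], newtons=30)

```text
time: 14.05
position: [0.6104, 0.2793, 0.0291]
tool_rot: [0.697, 0.717, 0.0, 0.0]
ft_force: [-0.3, -0.6, 4.8]
grip_width: 0.0277
grip_force: 30.0
```

>>> send_rows(increments=[0, 0, 0, 0, 0, 1.5, 0, 0, 0, 0, 0, 0, 2.8, 0, 0, 0, 0, 0, 0, 2.8, 0, 0, 0, 0, 0, 0, 2.8, 0, 0, 0, 0.02, -2.0, -2.83, 0, 0, 0, 0, 0.02, -2.0, -2.83, 0, 0, 0, 0, 0.02, -2.0, -2.83, 0, 0, 0, 0, 0.02, -2.0, -2.83, 0, 0, 0, 0, 0.02, -2.0, -2.83, 0, 0, 0, 0, 0.02, -2.0, -2.83, 0, 0, 0, 0, 0, 0, 0, 0, 0, 0, 0, 0, 0, 0, -1.5, 0, 0, 0, 0, 0, 0, -2.5, 0, 0, 0, 0, 0, 0, -2.5, 0, 0, 0, 0, 0, 0, 0, 0])

```text
time: 15.3
position: [0.4869, 0.1093, 0.0586]
tool_rot: [0.653, 0.758, -0.003, -0.003]
ft_force: [-0.7, 0.2, -1.3]
grip_width: 0.0275
grip_force: 30.0
```

Run:
```python
from h import *
plan(490.5,109.3,34,8.4,1)
c=cam('top','t2.png')
look(c,.012,.024,485,150,130);look(c,.028,.09,474,220,100,40)
c=cam('wrist','w3.png');look(c,.012,.024,485,150,130)
look(c,.03,.09,474,230,80)
```

```text
t 15.3 pos [486.9 109.3  58.6] yaw 8.5 w 27.503820433246034 q [-0.    0.65  1.88 -0.    0.62 -0.15] 
turn [ 0.0005 -0.0093 -0.0018] shift [ 0.359  0.004 -2.457] 24.830027097788143
[182. 242.] 210 z 0.0604 [469.5 262.2] [39.3 36.8] 85.1
[291. 148.] 10143 z 0.0149 [483.  162.4] [ 78.3 143.4] 8.4
[335.  92.] 464 z 0.0177 [502.  191.9] [ 1.4 59.9] 8.6
[250.  93.] 609 z 0.0173 [459.4 185.7] [ 2.2 60.4] 8.4
[264.  92.] 773 z 0.0171 [466.5 186.7] [ 2.9 60.2] 8.5
[321.  92.] 623 z 0.0172 [494.9 190.9] [ 2.2 60.1] 8.5
[279.  92.] 959 z 0.0171 [473.6 187.7] [ 3.6 60.1] 8.5
[292.  92.] 956 z 0.017 [480.7 188.7] [ 3.6 60. ] 8.7
[307.  93.] 789 z 0.0171 [487.7 189.8] [ 3. 60.] 8.5
[242.  87.] 1207 z 0.0407 [457.2 185.3] [ 3.2 60.2] 8.4
[256.  88.] 1076 z 0.0408 [463.8 186.3] [ 3.  59.9] 8.5
[271.  87.] 981 z 0.0409 [470.5 187.3] [ 2.9 60. ] 8.5
[286.  88.] 836 z 0.041 [477.2 188.3] [ 2.4 60. ] 8.5
[300.  87.] 952 z 0.0409 [483.8 189.2] [ 2.8 59.8] 8.5
[315.  88.] 1076 z 0.0408 [490.5 190.1] [ 3.  60.1] 8.4
[329.  88.] 1193 z 0.0407 [497.2 191.2] [ 3.1 59.8] 8.5
[344.  88.] 1312 z 0.0406 [503.8 192.2] [ 3.3 59.8] 8.6
```

View pics/w3.png

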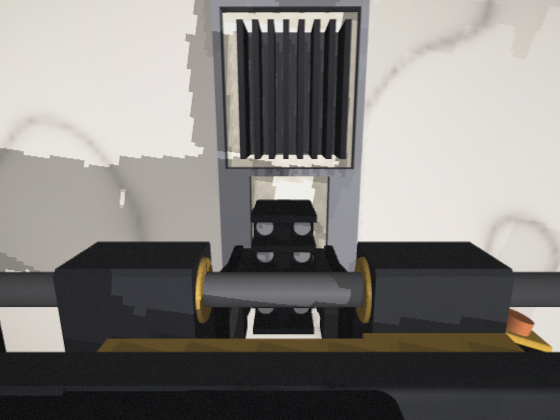

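The wrist view shows the driver flat in its pocket (285,88), top at 40 mm, and the block over the slim pocket (285,265). I'm lowering the block.

>>> send_rows(increments=[0, 0, 0, 0, 0, 0, 0, 0, 0, 0, 0, 0, -1, 0, 0, 0, 0, 0, 0, -0.8, 0, 0, 0, 0, 0, 0, -0.5, 0, 0, 0, 0, 0, 0, -0.2, 0, 0, 0, 0, 0, 0, 0, 0, 0, 0, 0, 0, 0, 0, 0])

```text
time: 15.98
position: [0.4896, 0.1093, 0.037]
tool_rot: [0.653, 0.758, -0.001, -0.0]
ft_force: [0.7, -0.4, -1.6]
grip_width: 0.0279
grip_force: 30.0
```

>>> send_rows(increments=[0, 0, 0, 0.1, 0, -0.2, 0, 0, 0, 0, 0, 0, -0.12, 0, 0, 0, 0, 0, 0, -0.08, 0, 0, 0, 0, 0, 0, -0.06, 0, 0, 0, 0, 0, 0, 0, 0, 0, 0, 0, 0, 0, 0, 0])

```text
time: 16.48
position: [0.4909, 0.1093, 0.0331]
tool_rot: [0.653, 0.758, -0.0, 0.0]
ft_force: [-1.1, -0.5, 5.2]
grip_width: 0.0279
grip_force: 30.0
```

>>> send_rows(increments=[0, 0, 0, 0, 0, 0, 1, 0, 0, 0, 0, 0, 0, 1, 0, 0, 0, 0, 0, 0, 1, 0, 0, 0, 0, 0, 0, 1, 0, 0, 0, 0, 0, 0, 1, 0, 0, 0, 0, 0, 2, 1, 0, 0, 0, 0, 0, 2.5, 1, 0, 0, 0, 0, 0, 2.8, 1, 0, 0, 0, 0, 0, 2.7, 1, 0, 0, -0.063, 2.74, -1.12, 0, 1, 0, 0, -0.063, 2.74, -1.12, 0, 1, 0, 0, -0.063, 2.74, -1.12, 0, 1, 0, 0, -0.063, 2.74, -1.12, 0, 1, 0, 0, -0.063, 2.74, -1.12, 0, 1, 0, 0, 0, 0, 0, 0, 1, 0, 0, 0, 0, 0, 0, 1, 0, 0, 0, 0, 0, 0, 1])

```text
time: 17.9
position: [0.6264, 0.0535, 0.1318]
tool_rot: [0.763, 0.646, -0.001, -0.001]
ft_force: [-0.7, -0.7, 0.2]
grip_width: 0.0873
grip_force: 0.0
```

Run:
```python
from h import *
plan(628,54,38,-9.6,1)
c=cam('wrist','w4.png');look(c,.045,.08,628,54,60);look(c,.012,.045,628,54,60)
c=cam('top');look(c,.028,.09,474,180,130,40)
```

```text
t 17.9 pos [626.4  53.5 131.8] yaw -9.49 w 87.26684834830839 q [-0.09  0.65  1.51 -0.    0.99  0.07] 
turn [-0.0002 -0.0039 -0.0019] shift [ 0.164  0.048 -9.379] 93.80401245358456
[288. 222.] 3463 z 0.059 [629.9  54.5] [38.4 37.8] 81.3
[288. 183.] 885 z 0.0258 [633.9  77.9] [12.6 37.8] 81.1
[182. 242.] 213 z 0.0605 [469.6 261.9] [39.9 36.7] 85.2
```

View pics/w4.png

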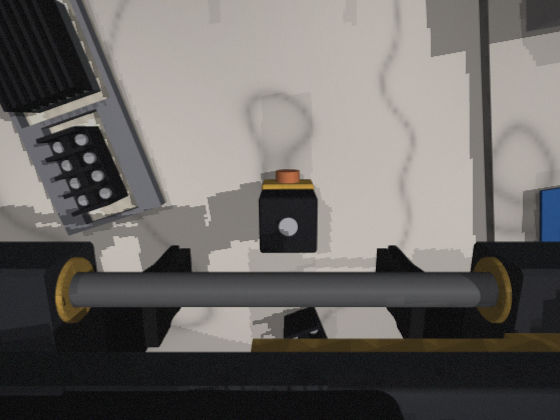

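The wrist view shows the valve upright between the fingers (288,222), stubs along y. The first block is in its slim pocket (80,170).

>>> send_rows(increments=[0, 0, 0.012, 0.2, 0.05, -1.2, 0.7, 0, 0, 0, 0, 0, -1.6, 0.7, 0, 0, 0, 0, 0, -1.6, 0.7, 0, 0, 0, 0, 0, -1.6, 0.7, 0, 0, 0, 0, 0, -1.4, 0.7, 0, 0, 0, 0, 0, -1.2, 0.7, 0, 0, 0, 0, 0, -0.9, 0.7, 0, 0, 0, 0, 0, 0, 0.7, 0, 0, 0, 0, 0, 0, 0, 0, 0, 0, 0, 0, 0, 0, 0, 0, 0, 0, 0, 0, 0, 0, 0, 0, 0, 0, 0, 0, 0, 0, 0, 0, 0, 0, 0, 0, 0, 0, 0, 0, 0, 0, 0, 0, 0, 0, 0, 0, 0, 0, 0, 0, 0, 0, 0, 0], newtons=35)

```text
time: 19.33
position: [0.63, 0.0538, 0.0384]
tool_rot: [0.759, 0.651, -0.0, 0.0]
ft_force: [-1.5, -0.5, 5.0]
grip_width: 0.0377
grip_force: 35.0
```

>>> send_rows(increments=[0, 0, 0, 0, 0, 1.5, 0, 0, 0, 0, 0, 0, 2.5, 0, 0, 0, 0, 0, 0, 2.5, 0, 0, 0, 0, 0, 0, 2.5, 0, 0, 0, 0.004, -2.49, -2.83, 0, 0, 0, 0, 0.004, -2.49, -2.83, 0, 0, 0, 0, 0.004, -2.49, -2.83, 0, 0, 0, 0, 0.004, -2.49, -2.83, 0, 0, 0, 0, 0.004, -2.49, -2.83, 0, 0, 0, 0, 0.004, -2.49, -2.83, 0, 0, 0, 0, 0.004, -2.49, -2.83, 0, 0, 0, 0, 0, 0, 0, 0, 0, 0, 0, 0, 0, 0, 0, 0, 0, 0, 0, 0, 0, 0, 0, 0])

```text
validation failed for argument at $.in...
```

Run:
```python
from h import *
plan(455.5,-144.3,43,-7.2,1)
for n in('wrist','top','scene'):
    c=cam(n,n+'5.png');print(n);look(c,.011,.022,450,-184,100);look(c,.003,.008,450,-184,60)
```

```text
t 19.3333 pos [630.   53.8  38.4] yaw -8.82 w 37.74466941613223 q [-0.09  0.79  1.54 -0.    0.81  0.06] 
turn [ 0.0004 -0.0003  0.0283] shift [-17.452 -19.808   0.463] 264.032845613942
wrist
top
[356. 246.] 690 z 0.016 [ 450.2 -185.1] [169.4  78. ] 82.9
[341. 244.] 308 z 0.0055 [ 454.1 -153.7] [63.4 59.8] 82.7
[364. 247.] 199 z 0.0056 [ 446.4 -216.8] [54.3 43.7] 83.1
scene
[192. 212.] 656 z 0.0138 [ 450.6 -183.7] [168.1  84.5] 82.9
[207. 209.] 262 z 0.0048 [ 447.7 -152.6] [59.7 56.4] 84.8
[182. 214.] 178 z 0.0047 [ 439.7 -216. ] [58.2 38.5] 84.3
```

View pics/wrist5.png

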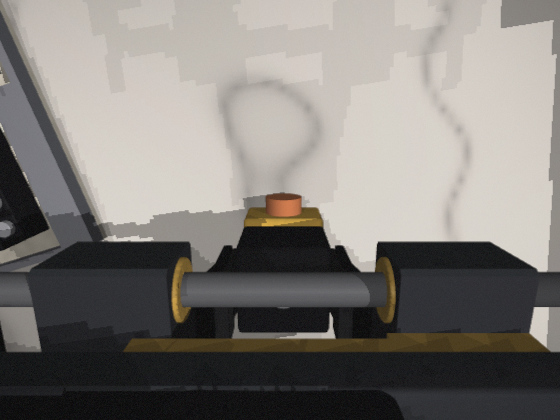

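The move was refused for a miscounted list, so the valve is still gripped where it stood (283,285). I'm sending it again.

>>> send_rows(increments=[0, 0, 0, 0, 0, 1.5, 0, 0, 0, 0, 0, 0, 2.5, 0, 0, 0, 0, 0, 0, 2.5, 0, 0, 0, 0, 0, 0, 2.5, 0, 0, 0, 0.004, -2.49, -2.83, 0, 0, 0, 0, 0.004, -2.49, -2.83, 0, 0, 0, 0, 0.004, -2.49, -2.83, 0, 0, 0, 0, 0.004, -2.49, -2.83, 0, 0, 0, 0, 0.004, -2.49, -2.83, 0, 0, 0, 0, 0.004, -2.49, -2.83, 0, 0, 0, 0, 0.004, -2.49, -2.83, 0, 0, 0, 0, 0, 0, 0, 0, 0, 0, 0, 0, 0, 0, 0, 0, 0, 0, 0, 0, 0, 0, 0, 0])

```text
validation failed for argument at $.in...
```

Run:
```python
from h import *
plan(455.5,-144.6,43,-7.1,1)
c=cam('wrist');look(c,.011,.022,450,-164,100);look(c,.003,.008,450,-164,80)
```

```text
t 19.4833 pos [630.   53.8  38.4] yaw -8.82 w 37.80497826544029 q [-0.09  0.79  1.54 -0.    0.81  0.06] 
turn [ 0.0004 -0.0003  0.0301] shift [-17.452 -19.839   0.462] 264.26461866829663
```

>>> send_rows(increments=[0, 0, 0, 0, 0, 1.5, 0, 0, 0, 0, 0, 0, 2.5, 0, 0, 0, 0, 0, 0, 2.5, 0, 0, 0, 0, 0, 0, 2.5, 0, 0, 0, 0.004, -2.49, -2.83, 0, 0, 0, 0, 0.004, -2.49, -2.83, 0, 0, 0, 0, 0.004, -2.49, -2.83, 0, 0, 0, 0, 0.004, -2.49, -2.83, 0, 0, 0, 0, 0.004, -2.49, -2.83, 0, 0, 0, 0, 0.004, -2.49, -2.83, 0, 0, 0, 0, 0.004, -2.49, -2.83, 0, 0, 0, 0, 0, 0, 0, 0, 0, 0, 0, 0, 0, 0, 0, 0, 0, 0, 0, 0, 0, 0, 0])

```text
time: 20.7
position: [0.4557, -0.1444, 0.1274]
tool_rot: [0.751, 0.661, -0.0, -0.0]
ft_force: [0.4, 0.4, -2.0]
grip_width: 0.0377
grip_force: 35.0
```

Run:
```python
from h import *
plan(455.5,-144.6,43,-7.1,1)
c=cam('wrist');look(c,.011,.022,450,-164,100);look(c,.003,.008,450,-164,80)
```

```text
t 20.7 pos [ 455.7 -144.4  127.4] yaw -7.29 w 37.74335291835779 q [-0.54  0.5   1.89 -0.    0.75 -0.41] 
turn [ 0.0001 -0.0007  0.0034] shift [-0.018 -0.018 -8.441] 84.40671551931867
[282. 188.] 2677 z 0.015 [ 456.8 -136. ] [72.1 78.2] 82.8
[243. 332.] 176 z 0.015 [ 413.5 -235.1] [23.3 16.7] 83.1
[323. 332.] 169 z 0.015 [ 474.1 -242.6] [23.1 17. ] 81.8
[283. 152.] 105 z 0.0053 [ 461.4 -100.4] [ 0.2 77.9] 82.8
[283. 180.] 3374 z 0.005 [ 457.9 -127.6] [44.9 60.3] 82.9
```

>>> send_rows(increments=[0, 0, 0.002, 0, -0.04, -1.2, 0, 0, 0, 0, 0, 0, -1.8, 0, 0, 0, 0, 0, 0, -1.8, 0, 0, 0, 0, 0, 0, -1.5, 0, 0, 0, 0, 0, 0, -1.0, 0, 0, 0, 0, 0, 0, -0.7, 0, 0, 0, 0, 0, 0, -0.3, 0, 0, 0, 0, 0, 0, 0, 0, 0, 0, 0, 0, 0, 0, 0])

```text
time: 21.5
position: [0.4559, -0.1446, 0.0448]
tool_rot: [0.749, 0.662, -0.0, 0.0]
ft_force: [-0.1, -0.3, -1.8]
grip_width: 0.0378
grip_force: 35.0
```

>>> send_rows(increments=[0, 0, 0, 0, 0, -0.12, 0, 0, 0, 0, 0, 0, -0.1, 0, 0, 0, 0, 0, 0, -0.08, 0, 0, 0, 0, 0, 0, 0, 0, 0, 0, 0, 0, 0, 0, 0])

```text
time: 21.92
position: [0.4558, -0.145, 0.0423]
tool_rot: [0.75, 0.662, -0.0, 0.0]
ft_force: [-0.3, 0.9, 6.0]
grip_width: 0.0377
grip_force: 35.0
```

>>> send_rows(increments=[0, 0, 0, 0, 0, 0, 1, 0, 0, 0, 0, 0, 0, 1, 0, 0, 0, 0, 0, 0, 1, 0, 0, 0, 0, 0, 0, 1, 0, 0, 0, 0, 0, 0, 1, 0, 0, 0, 0, 0, 2, 1, 0, 0, 0, 0, 0, 2.5, 1, 0, 0, 0, 0, 0, 2.5, 1, 0, 0, 0, 0, 0, 2, 1, 0, 0, 0.05, 2.9, 1.32, 0, 1, 0, 0, 0.05, 2.9, 1.32, 0, 1, 0, 0, 0.05, 2.9, 1.32, 0, 1, 0, 0, 0.05, 2.9, 1.32, 0, 1, 0, 0, 0.05, 2.9, 1.32, 0, 1, 0, 0, 0.05, 2.9, 1.32, 0, 1, 0, 0, 0, 0, 0, 0, 1, 0, 0, 0, 0, 0, 0, 1, 0, 0, 0, 0, 0, 0, 1])

```text
time: 23.42
position: [0.628, -0.0652, 0.1308]
tool_rot: [0.642, 0.767, -0.001, -0.001]
ft_force: [-0.4, -0.0, 0.5]
grip_width: 0.087
grip_force: 0.0
```

Run:
```python
from h import *
plan(630,-66,28.5,10.2,1)
c=cam('wrist');look(c,.025,.06,630,-66,60)
```

```text
t 23.4167 pos [628.  -65.2 130.8] yaw 10.09 w 87.02908863075362 q [-0.28  0.66  1.5  -0.    0.99 -0.45] 
turn [ 0.0002 -0.0037  0.002 ] shift [  0.196  -0.078 -10.226] 102.28499225610746
[286. 218.] 1830 z 0.0336 [630.3 -65.1] [28.1 56.5] 12.2
```

>>> send_rows(increments=[0, 0, 0.03, 0.15, 0, -1.2, 0.6, 0, 0, 0, 0, 0, -1.6, 0.6, 0, 0, 0, 0, 0, -1.6, 0.6, 0, 0, 0, 0, 0, -1.6, 0.6, 0, 0, 0, 0, 0, -1.6, 0.6, 0, 0, 0, 0, 0, -1.4, 0.6, 0, 0, 0, 0, 0, -1.2, 0.6, 0, 0, 0, 0, 0, 0, 0.6, 0, 0, 0, 0, 0, 0, 0, 0, 0, 0, 0, 0, 0, 0, 0, 0, 0, 0, 0, 0, 0, 0, 0, 0, 0, 0, 0, 0, 0, 0, 0, 0, 0, 0, 0, 0, 0, 0, 0, 0, 0, 0, 0, 0, 0, 0, 0, 0, 0, 0, 0, 0, 0, 0, 0, 0, 0, 0, 0, 0, 0, 0, 0], newtons=30)

```text
time: 24.88
position: [0.6313, -0.0656, 0.0304]
tool_rot: [0.631, 0.776, -0.0, 0.0]
ft_force: [-0.4, -0.3, 6.6]
grip_width: 0.0277
grip_force: 30.0
```

>>> send_rows(increments=[0, 0, 0, 0, 0, 1.5, 0, 0, 0, 0, 0, 0, 2.8, 0, 0, 0, 0, 0, 0, 2.8, 0, 0, 0, 0, 0, 0, 2.8, 0, 0, 0, -0.047, -2.65, -2.3, 0, 0, 0, 0, -0.047, -2.65, -2.3, 0, 0, 0, 0, -0.047, -2.65, -2.3, 0, 0, 0, 0, -0.047, -2.65, -2.3, 0, 0, 0, 0, -0.047, -2.65, -2.3, 0, 0, 0, 0, -0.047, -2.65, -2.3, 0, 0, 0, 0, -0.047, -2.65, -2.3, 0, 0, 0, 0, 0, 0, 0, 0, 0, 0, 0, 0, 0, 0, 0, 0, 0, 0, 0, 0, 0, 0, 0])

```text
time: 26.05
position: [0.4458, -0.2265, 0.1285]
tool_rot: [0.749, 0.662, -0.0, -0.0]
ft_force: [-0.1, 0.6, 0.0]
grip_width: 0.0275
grip_force: 30.0
```

Run:
```python
from h import *
plan(445.5,-226.4,35.5,-7.1,1)
c=cam('wrist','w6.png');look(c,.011,.022,450,-184,100);look(c,.003,.008,450,-184,80);look(c,.03,.07,450,-144,45)
```

```text
t 26.05 pos [ 445.8 -226.5  128.5] yaw -7.08 w 27.473136605628735 q [-0.69  0.52  1.84 -0.    0.78 -0.57] 
turn [ 0.0001 -0.0005 -0.0003] shift [-0.027  0.01  -9.299] 92.9951127070208
[282. 140.] 8442 z 0.015 [ 451.5 -178.7] [158.3  78.4] 82.7
[283.  97.] 4331 z 0.005 [ 455.9 -144. ] [80.5 60.3] 82.8
[282. 179.] 2154 z 0.005 [ 448.1 -205.7] [33.7 44.2] 82.9
[283.  93.] 4662 z 0.063 [ 456.2 -146.1] [40.3 38. ] 82.9
```

View pics/w6.png

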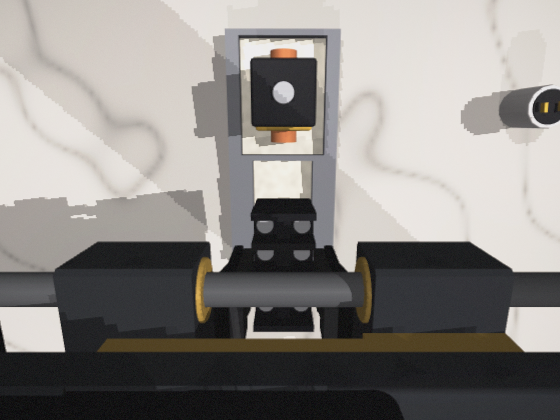

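The valve stands well inside its pocket (284,92) and the block is above the slim pocket (283,265). I'm lowering the block.

>>> send_rows(increments=[0, 0, 0, 0, 0, -1.2, 0, 0, 0, 0, 0, 0, -1.8, 0, 0, 0, 0, 0, 0, -1.8, 0, 0, 0, 0, 0, 0, -1.8, 0, 0, 0, 0, 0, 0, -1.3, 0, 0, 0, 0, 0, 0, -0.8, 0, 0, 0, 0, 0, 0, -0.4, 0, 0, 0, 0, 0, 0, 0, 0, 0, 0, 0, 0, 0, 0, 0])

```text
time: 26.85
position: [0.4461, -0.2263, 0.0378]
tool_rot: [0.749, 0.663, -0.0, 0.0]
ft_force: [1.0, -0.1, -0.8]
grip_width: 0.0275
grip_force: 30.0
```

>>> send_rows(increments=[0, 0, 0, 0, 0, -0.2, 0, 0, 0, 0, 0, 0, -0.12, 0, 0, 0, 0, 0, 0, -0.08, 0, 0, 0, 0, 0, 0, 0, 0, 0, 0, 0, 0, 0, 0, 0])

```text
time: 27.27
position: [0.4458, -0.2268, 0.0344]
tool_rot: [0.749, 0.662, -0.0, 0.0]
ft_force: [-0.6, 1.0, 5.6]
grip_width: 0.0277
grip_force: 30.0
```

Seated. I'll release, rise, and retract away from the trays for a final look.

>>> send_rows(increments=[0, 0, 0, 0, 0, 0, 1, 0, 0, 0, 0, 0, 0, 1, 0, 0, 0, 0, 0, 0, 1, 0, 0, 0, 0, 0, 0, 1, 0, 0, 0, 0, 0, 0, 1, 0, 0, 0, 0, 0, 2, 1, 0, 0, 0, 0, 0, 3, 1, 0, 0, 0, 0, 0, 3, 1, 0, 0, 0, 0, 0, 3, 1, 0, 0, 0, 0, 0, 3, 1, 0, 0, 0, 0, -3, 2, 1, 0, 0, 0, 0, -3, 0, 1, 0, 0, 0, 0, -3, 0, 1, 0, 0, 0, 0, -3, 0, 1, 0, 0, 0, -1, -3, 0, 1, 0, 0, 0, -2, -3, 0, 1, 0, 0, 0, -2, -3, 0, 1, 0, 0, 0, 0, 0, 0, 1])

```text
time: 28.77
position: [0.3924, -0.4426, 0.1934]
tool_rot: [0.751, 0.66, -0.002, 0.001]
ft_force: [0.6, -0.3, -0.1]
grip_width: 0.087
grip_force: 0.0
```

Run:
```python
from h import *
c=cam('top');look(c,.009,.09,540,0,500,60)
c=cam('top');print();look(c,.026,.09,470,20,300,40)
c=cam('scene','s7.png');cv2.imwrite('pics/s7c.png',cv2.resize(c['image'][130:300,60:460,::-1],(800,340),interpolation=cv2.INTER_CUBIC))
print();look(c,.026,.09,470,20,300,40)
```

```text
[281.  94.] 12356 z 0.0176 [860.1  -2.9] [155.2 623. ] 0.1
[347. 179.] 100 z 0.0368 [ 625.6 -171.9] [25.3 26.2] 88.1
[119. 234.] 451 z 0.0224 [526.  439.7] [202.3  26.3] 5.2
[450. 210.] 837 z 0.047 [ 537.1 -437.9] [63.1 88.2] 4.3
[217. 237.] 1334 z 0.0173 [479.3 182.1] [ 78.1 233.2] 8.6
[212. 237.] 455 z 0.0223 [481.6 189.1] [53.8 67.5] 9.2
[351. 245.] 1074 z 0.0169 [ 451.5 -185.1] [169.1  80.9] 83.0
[369. 247.] 267 z 0.0302 [ 444.3 -227.1] [65.9 32.5] 84.6

[347. 179.] 91 z 0.0367 [ 625.1 -172.2] [26.6 25.5] 1.1
[241. 232.] 175 z 0.0321 [490.7 108.6] [27.7 56.1] 8.5
[182. 242.] 216 z 0.0604 [469.6 262.4] [39.1 36.7] 86.1
[339. 244.] 259 z 0.0636 [ 455.6 -147.9] [50.7 37.7] 83.0
[370. 247.] 203 z 0.0331 [ 446.2 -226.4] [56.6 27.5] 83.0

[354. 158.] 240 z 0.0555 [470.5 261.9] [39.5 41.9] 32.5
[332. 171.] 397 z 0.0379 [479.5 188.3] [55.4 63. ] 8.0
[307. 182.] 191 z 0.0327 [491.3 109.2] [30.5 57.5] 6.7
[209. 200.] 343 z 0.0593 [ 456.1 -141.6] [49.1 43.3] 82.3
[177. 211.] 166 z 0.0313 [ 446.2 -226.2] [55.9 30.9] 82.4
[222. 258.] 120 z 0.035 [ 625.5 -172.5] [27.2 27.1] 13.9
```

View pics/s7c.png

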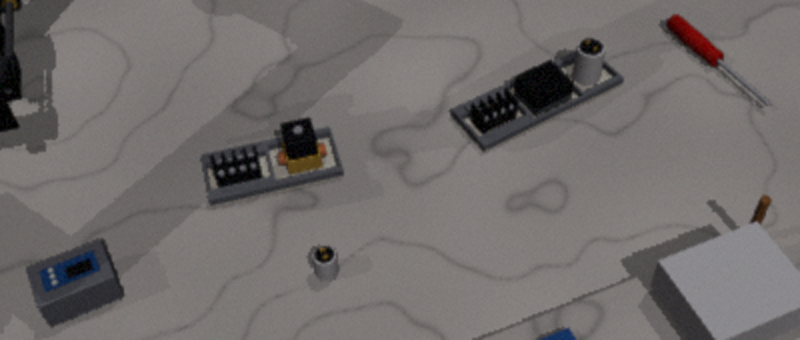

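The crop shows all five parts standing in their pockets: tray3 at (490,110), (543,85) and (590,60), tray2 at (237,165) and (300,148). The small capacitor, controller and screwdriver have not moved.

```bash
python3 -c "
from rig import robot
print(robot.hand_in())"
```

```text
the job is handed in; nothing more can be done
None
```

Both kits are made up and handed in: all five parts stand upright in their pockets, and the small capacitor, temperature controller and screwdriver were left where they were (about 29 s of the 131 s used).

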